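# Catch a portion of chocolate bars and put it on the scale

### The job

Pick up the dish by its handle, hold it up under the chute of the sweets dispenser and press the far end of the dish against the hanging paddle, so that the gate opens and all three chocolate bars slide into the dish. Then set the dish with the three bars down in the middle of the scale's plate and let go. Do not touch the bars with the gripper, and leave the other goods on the counter where they are.

Things in the scene. Friction and masses are not known exactly. Their poses are not given: they have to be found in the camera images.
- dish: catching dish: open rectangular aluminium pan, outside 180 long (its x) x 120 wide (its y) x 65 high, walls and floor 4 mm, with one black straight bar handle; about 180 g. Stands loose on the counter, left or right. Origin: centre of the pan's underside; x points from the handle to the far end of the pan, z up.
- dish_handle (a point): the place to grip the dish: on the centre line of its handle, 120 mm behind the pan's centre (dish -x) and 54 mm above its underside. The handle is 18 wide (dish y) x 18 high, runs along dish x from 90 to 174 mm behind the centre, and can be pinched across its width from above.
- dish_rim (a point): centre of the dish's mouth, level with the rim, 65 mm above its underside.
- dispenser: sweets dispenser fixed on the counter: open-topped aluminium chute, 46 mm wide inside, tilted 35 degrees down towards the robot, on a grey post (112 mm behind the mouth) and foot (14 high, from 70 mm behind the mouth). A steel gate closes the chute at the mouth; a black paddle hangs below it. Origin: on the counter plumb below the mouth; x points up the chute, away from the robot.
- mouth (a point): middle of the chute floor's lower edge, 215 mm above the counter, over the dispenser's origin. Bars leave here towards dispenser -x and fall within about 130 mm in front of it.
- paddle (a joint): paddle angle (rad): 0 hanging, grows as pushed to dispenser +x, stop at 0.6. Hinged at its top 172 mm above the counter, 43 mm below the mouth; plate 90 wide, hanging down to 97 mm above the counter. A light spring (1 to 3 N) returns it. It lifts the gate 80 mm per rad: bars pass from about 0.38, 0.45 or more is fully open; held open, all three slide out within about 2 s.
- paddle_face (a point): point on the paddle's robot-side face, 45 mm below its hinge (127 mm above the counter at rest).
- scale_plate (a point): centre of the top of the bench scale's square steel plate, 180 x 180 mm, its top 40 mm above the counter. The scale is fixed, left or right of the dispenser, on the side where the dish is not; x points away from the robot. Its display, 85 mm high, stands across the far side, 130 mm beyond the plate's centre.
- bar0: chocolate bar, dark with a lighter band, 60 x 36 x 26 mm, about 35 g, lying lengthwise on the chute (lowest, against the gate). Origin: its centre; x along its length.
- bar1: chocolate bar, dark with a lighter band, 60 x 36 x 26 mm, about 35 g, lying lengthwise on the chute (middle). Origin: its centre; x along its length.
- bar2: chocolate bar, dark with a lighter band, 60 x 36 x 26 mm, about 35 g, lying lengthwise on the chute (highest). Origin: its centre; x along its length.
- praline_bowl: white bowl of pralines, 110 mm across, 50 mm high, on the counter in front of the robot, between the dish's and the scale's places. Leave alone. Origin: centre of its underside.
- basket: wicker basket of truffles, 160 x 130 x 50 mm (truffles to 75), at the left edge. Leave alone. Origin: centre of its underside.
- gift_boxes: two stacked gift boxes, 130 x 100 x 65 mm, at the right edge. Leave alone. Origin: centre of its underside.
- tin: round red tin, 100 mm across, 84 mm high, at the right, near the robot. Leave alone. Origin: centre of its underside.
- cocoa_scoop: small wooden-handled scoop, 150 mm long, 16 mm high, on the left near the robot. Leave alone. Origin: its middle, on the counter.

How it is judged (in metres and radians):
On the way, in this order (a step that is already met when the one before it is completed fails the run):
1. the dish is held up, clear of the counter, under the chute's mouth while the paddle is pressed (value of joint paddle above 0.2 rad and height (world z) of dish above 0.025 m and horizontal distance between dish and mouth below 0.12 m), for 0.05 s.
2. all three bars lie in the dish, still held off the counter (x of bar0 in the frame of dish between -0.088 and 0.088 m and y of bar0 in the frame of dish between -0.058 and 0.058 m and z of bar0 in the frame of dish between 0 and 0.085 m and x of bar1 in the frame of dish between -0.088 and 0.088 m and y of bar1 in the frame of dish between -0.058 and 0.058 m and z of bar1 in the frame of dish between 0 and 0.085 m and x of bar2 in the frame of dish between -0.088 and 0.088 m and y of bar2 in the frame of dish between -0.058 and 0.058 m and z of bar2 in the frame of dish between 0 and 0.085 m and height (world z) of dish above 0.025 m), for 0.2 s.
At the end, for the whole second after the job is handed in: The three bars lie inside the dish (centres within its walls and no higher than 85 mm above its underside; lying on one another is fine); the dish stands level (within 0.08 rad) on the scale's plate, its centre within 40 mm of the plate's centre, released and at rest; the paddle hangs free again (x of bar0 in the frame of dish between -0.088 and 0.088 m and y of bar0 in the frame of dish between -0.058 and 0.058 m and z of bar0 in the frame of dish between 0 and 0.085 m and x of bar1 in the frame of dish between -0.088 and 0.088 m and y of bar1 in the frame of dish between -0.058 and 0.058 m and z of bar1 in the frame of dish between 0 and 0.085 m and x of bar2 in the frame of dish between -0.088 and 0.088 m and y of bar2 in the frame of dish between -0.058 and 0.058 m and z of bar2 in the frame of dish between 0 and 0.085 m and horizontal distance between dish and scale_plate below 0.04 m and z of dish in the frame of scale_plate between -0.006 and 0.006 m and angle between dish's own z axis and vertical below 0.08 rad and linear speed of each of dish, bar0, bar1, bar2 below 0.02 m/s and value of joint paddle below 0.1 rad); the robot touches nothing.
It fails at once if the gripper's fingers touch a bar (contact force between the fingers and bar0 above 0.5 N or contact force between the fingers and bar1 above 0.5 N or contact force between the fingers and bar2 above 0.5 N).
It fails at once if another thing on the counter is shifted by more than 40 mm or knocked over (distance of any of praline_bowl, basket, gift_boxes, tin, cocoa_scoop from where it was at the start of the episode above 0.04 m or angle between any of praline_bowl, basket, gift_boxes, tin's own z axis and vertical above 0.4 rad).
It also fails if it takes over 51 s, if anything falls off the work surface, if the arm or the gripper's body presses on something with over 40 N, if the wrist force passes 120 N, or if a joint passes its speed limit or range.

### The arm

A 6-joint arm with a two-finger parallel gripper is mounted at the origin on the work surface. World frame = base frame: x ahead of the robot, y to its left, z up, the work surface at z = 0. Lengths are in m, angles in degrees, forces in N, time in s.
With the tool pointing down it reaches from about 0.4 to 0.825 m from the base axis. Payload 7 kg.
Tool frame: the origin (TCP) lies between the finger pads; the fingertips stand 8 mm ahead of it and the grasp point (between the pads) lies 11 mm behind it; z points along the fingers, y is the line along which they close (so a half turn about z gives the same grasp; the last joint's range is limited). The gripper opens to 88 mm and grips with 3 to 60 N. Pads are 19 mm wide; open, the fingers measure 130 mm over their backs; the gripper's body (78 mm by 193 mm) begins 47 mm behind the grasp point.
Start: joints at [82.053, 20.546, 0.682, 0, -70.136, -16.507], TCP at [0.279, 0.614, 0.235] pointing down, gripper open.
Joint ranges: [-176.03, 176.03], [-82.01, 121.73], [-58.28, 71.71], [-173.87, 95.51], [-174.79, -0.11], [-173.66, 173.66]. Speed limits (degrees/s): [136.94, 136.94, 172.46, 180, 180, 180].

### API

Orientations are given as a 3x3 rotation matrix whose columns are the frame's x, y, z axes.
In Python, from rig import robot, camrig, kinematics, get_state gives the robot as it stands (robot), with the cameras (camrig), the readings as plain functions and the kinematics (kinematics). Calls block until the motion is done:
- robot.goto(position, orientation): joint-space move of the TCP to a pose.
- robot.servo_line(position, ori=None, speed=0.15): straight line of the TCP; ori=None keeps the orientation; speed is the mean speed in m/s.
- robot.movej(angles): joint-space move.
- robot.move_gripper(opening): opening from 0.0 (shut) to 1.0 (fully open); the grip force is fixed at half the most; returns when the fingers have stopped.
- robot.dwell(seconds).
- kinematics.ik(position, orientation): joint angles nearest the present ones, or None.
- get_state(): the state.
- camrig.grab_frame(name): name is "scene" or "side" or "wrist"; returns the picture (420x560x3 uint8, red, green, blue); there is no depth.
- camrig.camera_info(name): a dict with "vfov" (degrees; the focal length in pixels is half the picture's height over the tangent of half this angle, whatever the lens; pixels are square), "cx", "cy" (the principal point, pixels), "k1" (the pictures are not rectified: a ray, as slopes to the right and down, at radius r is drawn at 1 + k1 r^2 times it, then the intrinsics apply), "view" (4x4, takes a point from world to camera coordinates); the wrist camera has in their place "T_tool_cam" (4x4, takes a point from camera to tool coordinates, whose origin is the TCP and whose axes are the flange's). Camera axes: x right, y down, z forward; pixel columns grow to the right and rows downward; lengths in m; the calibration is good to about 2 mm. A picture is of the moment at which its call begins: read the wrist's pose just before it. camera_info takes no time and is no camera call.
A pose or a line that the arm cannot do raises robot.Unreachable and nothing moves.
- robot.job_done(): hands the job in; it is judged then, once.
The state is a dict: "t": time; "qpos": joint angles; "qvel": joint speeds; "effort": joint torques, N m; "position": TCP position; "tcp_rot": TCP orientation; "force": force on the tool from outside, world axes, zero at the start; "ft_torque": the same for the moment, N m; "grip_width": opening from 0.0 (shut) to 1.0 (fully open); "finger_force": force on a finger pad.
Only numpy, scipy, OpenCV 4.12 (cv2) and the standard library are available. Lean on these libraries where they do the work, as an engineer would, in place of code of your own. Each camera call takes 0.05 s, during which the arm holds its last target. There are 200 camera calls.

## Working session

There is one attempt and no reset: what is moved stays moved. The work goes in short steps, each a Python script; the robot and the scene stay as the last script left them, time stands still between calls to the robot, and variables do not carry over. Pictures are saved under pics/ and viewed, at most 10 in all, crops included, and the job is handed in when it is done.

```bash
mkdir -p pics; ls; python3 - <<'E'
from rig import robot, camrig, kinematics, get_state
import cv2,numpy as np
for n in("scene","side"):
    cv2.imwrite(f"pics/{n}0.png",cv2.resize(camrig.grab_frame(n)[:,:,::-1],(800,600),interpolation=cv2.INTER_CUBIC))
    print(camrig.camera_info(n))
print(camrig.camera_info("wrist")); print(get_state())
E
```

```text
pics
rig.py
{'vfov': 47.87649005857807, 'cx': 281.60947156963, 'cy': 212.1851605507666, 'k1': -0.029400627950282938, 'view': array([[-3.20992987e-01,  9.47081084e-01, -9.60127940e-04,
         1.83689663e-01],
       [ 7.87566466e-01,  2.66365558e-01, -5.55687368e-01,
        -3.79426205e-01],
       [-5.26025250e-01, -1.79127913e-01, -8.31390779e-01,
         2.10161870e+00],
       [ 0.00000000e+00,  0.00000000e+00,  0.00000000e+00,
         1.00000000e+00]])}
{'vfov': 48.862755529868174, 'cx': 279.2025889794478, 'cy': 208.69914710191387, 'k1': -0.04544218714695427, 'view': array([[ 0.67248493, -0.73987947, -0.01850379, -0.39206631],
       [-0.53056713, -0.46450612, -0.70903638,  0.45231849],
       [ 0.51600633,  0.48663379, -0.70492909,  1.36500206],
       [ 0.        ,  0.        ,  0.        ,  1.        ]])}
{'vfov': 59.85933660630028, 'cx': 276.69518744574015, 'cy': 215.07802834062127, 'k1': -0.08481793509169307, 'T_tool_cam': array([[ 5.35759912e-04, -9.65543639e-01, -2.60240647e-01,
         6.91823258e-02],
       [ 9.99999061e-01,  1.88967937e-04,  1.35759968e-03,
     
[... 279 characters left out ...]
10e-02,
       -7.01371401e+01, -1.65065519e+01]), 'qvel': array([ 0.03650133,  0.0116836 ,  0.20447799,  0.11442643, -0.10894563,
       -0.02931124]), 'effort': array([-1.38142637e-03, -5.84163308e+01,  2.93750918e+01,  7.01547951e+00,
        1.01764739e-02, -4.57030808e-05]), 'position': array([0.27926207, 0.61407086, 0.2337483 ]), 'tcp_rot': array([[ 9.10265431e-01, -4.14024901e-01, -4.74979968e-04],
       [-4.14025151e-01, -9.10264398e-01, -1.37872509e-03],
       [ 1.38469164e-04,  1.45165944e-03, -9.99998937e-01]]), 'force': array([-0.19580574,  0.39254391, -0.79356919]), 'ft_torque': array([0.05067721, 0.00208417, 0.04688484]), 'finger_force': 0.0, 'grip_width': 0.9978796491980503}
```

View pics/scene0.png

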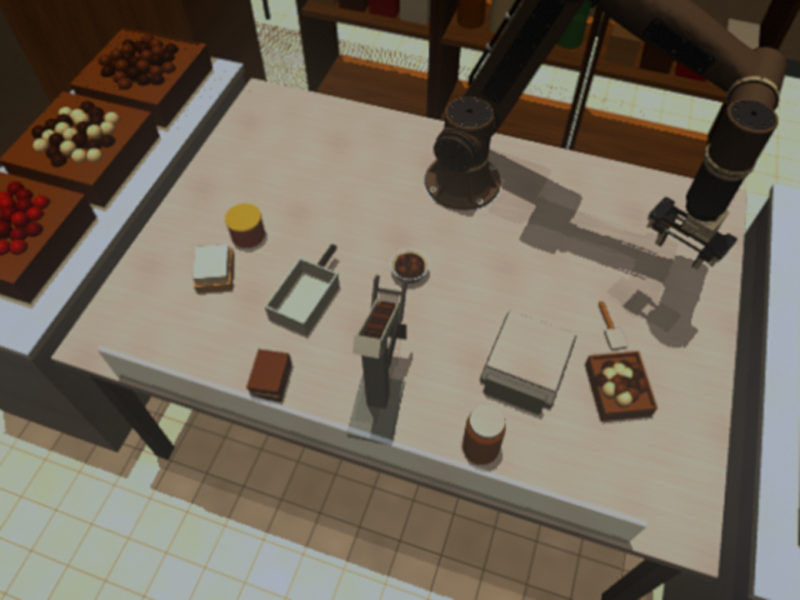

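View pics/side0.png

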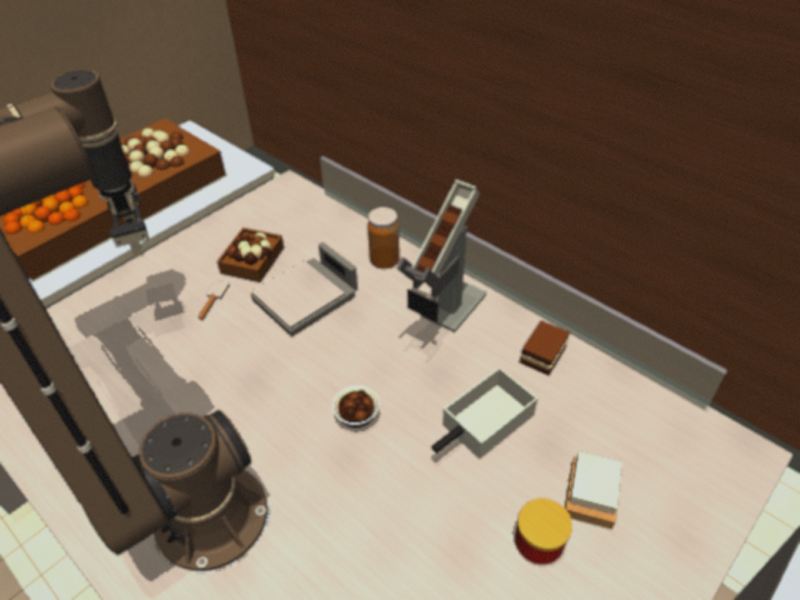

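The dish is on the right (robot -y), its handle pointing towards the robot. The scale is on the left and the dispenser is between them. I'll take enlarged crops to read pixel positions.

```bash
python3 - <<'E'
from rig import robot, camrig, kinematics, get_state
import cv2,numpy as np
for n,(x,y,w,h),s in(("scene",(180,160,235,150),3.4),("side",(165,120,220,200),3)):
    im=camrig.grab_frame(n)[:,:,::-1][y:y+h,x:x+w]
    im=cv2.convertScaleAbs(im,alpha=1.4)
    im=cv2.resize(im,None,fx=s,fy=s,interpolation=cv2.INTER_CUBIC)
    for k in range(0,w,20): cv2.putText(im,str(x+k),(int(k*s),8),0,.3,(0,0,255)); cv2.line(im,(int(k*s),10),(int(k*s),16),(0,0,255))
    for k in range(0,h,20): cv2.putText(im,str(y+k),(0,int(k*s)+3),0,.3,(0,0,255)); cv2.line(im,(20,int(k*s)),(26,int(k*s)),(0,0,255))
    print(im.shape); cv2.imwrite(f"pics/{n}1.png",im)
E
```

```text
(510, 799, 3)
(600, 660, 3)
```

View pics/scene1.png

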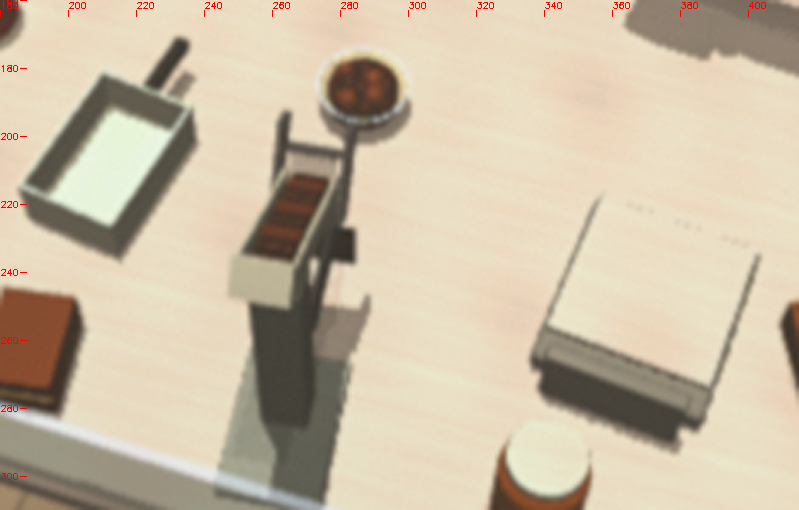

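View pics/side1.png

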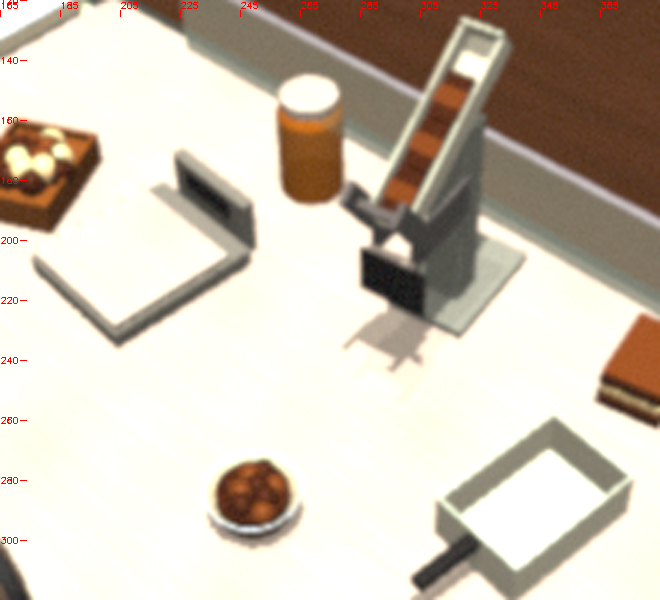

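```bash
cat > vis.py <<'E'
from rig import robot, camrig, kinematics, get_state
import numpy as np
from scipy.optimize import least_squares
CI={n:camrig.camera_info(n) for n in("scene","side")}
def proj(n,P):
    c=CI[n]; p=c["view"]@np.r_[P,1]; s=p[:2]/p[2]; s=s*(1+c["k1"]*(s@s))
    f=210/np.tan(np.radians(c["vfov"]/2)); return f*s+[c["cx"],c["cy"]]
def px(n,u,v): return np.array([180+u/3.4,160+v/3.4] if n=="scene" else [165+u/3,120+v/3])
def fit(obs,x0):
    def pos(x,l): c,s=np.cos(x[2]),np.sin(x[2]); return [x[0]+c*l[0]-s*l[1],x[1]+s*l[0]+c*l[1],l[2]]
    r=lambda x:np.concatenate([proj(n,pos(x,l))-px(n,*uv) for n,uv,l in obs])
    s=least_squares(r,x0,loss="soft_l1"); print(s.x.round(4),"yaw",np.degrees(s.x[2]).round(2)); print(r(s.x).reshape(-1,2).round(1).tolist()); return s.x
E
python3 - <<'E'
from vis import *
S,D="scene","side"
h=.065
# dish: scene right of image = robot left(+y)
fit([(S,(104,74),(-.09,-.06,h)),(S,(194,106),(-.09,.06,h)),(S,(21,187),(.09,-.06,h)),(S,(121,228),(.09,.06,h)),
 (S,(181,40),(-.174,0,.063)),(D,(440,500),(-.09,.06,h)),(D,(555,419),(.09,.06,h)),(D,(631,482),(.09,-.06,h)),(D,(513,571),(-.09,-.06,h)),(D,(418,577),(-.174,0,.063))],[.5,-.3,0])
fit([(S,(602,195),(-.09,-.09,.04)),(S,(760,255),(-.09,.09,.04)),(S,(545,328),(.09,-.09,.04)),(S,(708,388),(.09,.09,.04)),
 (D,(36,259),(-.09,.09,.04)),(D,(118,332),(-.09,-.09,.04)),(D,(242,252),(.09,-.09,.04))],[.6,.3,0])
fit([(S,(355,262),(0,.045,.097)),(D,(362,291),(0,.045,.097)),(D,(425,317),(0,-.045,.097)),(D,(362,247),(0,.045,.16)),
 (D,(460,334),(.07,-.06,.0))][:3],[.7,0,0])
# dispenser axis cues: chute rim direction, robust check with post/foot
for n,q in ((D,(460,335)),(D,(525,256))):
    s=least_squares(lambda x:proj(n,[x[0],x[1],.0])-px(n,*q),[.7,0]); print(s.x)
for q,z in (((385,205),.215),):
    s=least_squares(lambda x:proj(D,[x[0],x[1],z])-px(D,*q),[.7,0]); print(s.x)
print(get_state()["t"])
E
```

```text
[ 0.5759 -0.2835 -0.1284] yaw -7.36
[[-1.3, -1.8], [-1.1, -0.4], [-1.8, -0.7], [-3.5, -0.8], [-0.1, -1.3], [-2.2, -1.8], [-1.4, -3.8], [0.4, -3.1], [0.3, -1.2], [-1.7, -0.0]]
[ 0.548   0.3361 -0.087 ] yaw -4.99
[[-1.4, 0.4], [-1.7, -0.9], [-0.8, -0.2], [-0.4, 0.3], [-1.0, -4.0], [-0.9, -3.7], [-4.4, -0.8]]
[ 0.6565 -0.014   0.1493] yaw 8.55
[[-1.7, -0.4], [-0.7, -1.4], [-0.1, -0.1]]
[ 0.73934049 -0.05476471]
[ 0.9045532  -0.03093547]
[0.68015582 0.01791643]
0.2
```

```bash
python3 - <<'E'
from vis import *
import cv2
def pos(x,l): c,s=np.cos(x[2]),np.sin(x[2]); return [x[0]+c*l[0]-s*l[1],x[1]+s*l[0]+c*l[1],l[2]]
rect=lambda a,b,z,o=0:[(o-a,-b,z),(o-a,b,z),(o+a,b,z),(o+a,-b,z)]
sh=[((.5759,-.2835,-.1284),rect(.09,.06,.065)),((.5759,-.2835,-.1284),rect(.042,.009,.063,-.132)),((.548,.3361,-.087),rect(.09,.09,.04)),
 ((.6565,-.014,.1493),[(0,-.045,.097),(0,.045,.097),(0,.045,.172),(0,-.045,.172)]),((.6565,-.014,.1493),[(0,-.023,.215),(0,.023,.215),(.2*.819,.023,.215+.2*.574),(.2*.819,-.023,.215+.2*.574)])]
out=[]
for n,(x,y,w,h),s in(("scene",(175,160,230,140),3.4),("side",(170,125,215,200),2.9)):
    im=cv2.convertScaleAbs(camrig.grab_frame(n)[:,:,::-1],alpha=1.3)[y:y+h,x:x+w]
    im=cv2.resize(im,None,fx=s,fy=s,interpolation=cv2.INTER_CUBIC)
    for p,ls in sh:
        q=np.array([(proj(n,pos(p,l))-[x,y]+.5)*s for l in ls]); cv2.polylines(im,[q.round().astype(int)],True,(255,0,255),1)
    cv2.imwrite(f"pics/{n}2.png",im)
E
```

```text
(no output)
```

View pics/scene2.png

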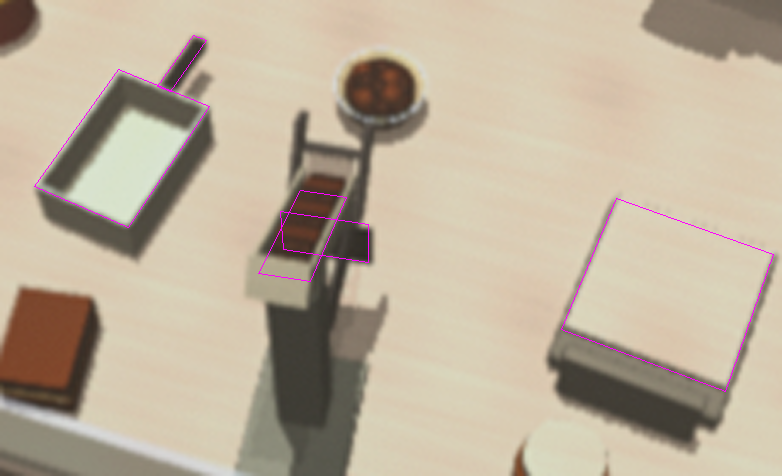

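View pics/side2.png

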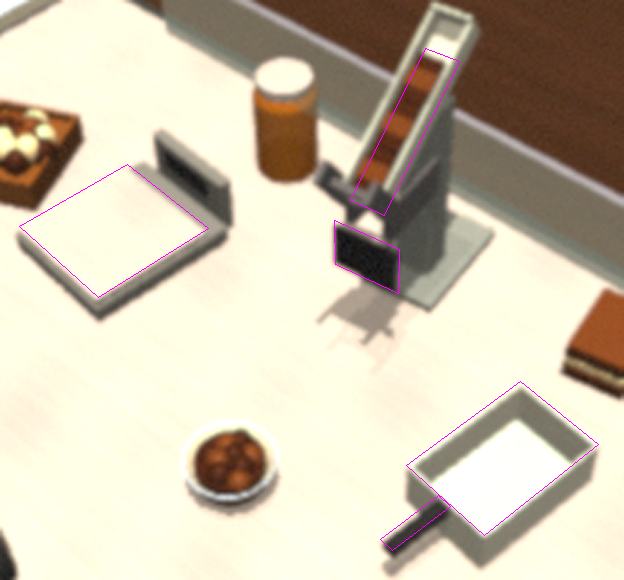

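```bash
python3 - <<'E'
from vis import *
S,D="scene","side"
q=lambda n,u,v: np.array([175+u/3.4,160+v/3.4] if n==S else [170+u/2.9,125+v/2.9])-.5
def pos(x,l): c,s=np.cos(x[2]),np.sin(x[2]); return [x[0]+c*l[0]-s*l[1],x[1]+s*l[0]+c*l[1],l[2]]
a=np.radians(35);ca,sa=np.cos(a),np.sin(a)
def bar(s,y=0): return (s*ca-.026*sa,y,.215+s*sa+.026*ca)
obs=[(S,(371,262),(0,.045,.097)),(D,(335,264),(0,.045,.097)),(D,(399,293),(0,-.045,.097))]
bars=[(S,(330,179),0),(S,(277,252),1),(D,(372,187),2),(D,(428,65),3)]
def r(x):
    o=[proj(n,pos(x,l))-q(n,*uv) for n,uv,l in obs]
    o+=[proj(n,pos(x,bar(x[3+i])))-q(n,*uv) for n,uv,i in bars]
    return np.concatenate(o)
s=least_squares(r,[.65,0,.1,0,.18,0,.18]);print(s.x.round(4),np.degrees(s.x[2]));print(r(s.x).reshape(-1,2).round(1).tolist())
E
```

```text
[ 0.6571 -0.0129  0.1162  0.015   0.2086  0.021   0.1754] 6.65926377159964
[[-0.8, 0.7], [0.1, -0.4], [-0.9, 0.1], [-1.9, -1.0], [0.8, 0.4], [-1.6, -0.8], [0.7, 0.4]]
```

```bash
cat > mv.py <<'E'
from vis import *
def R(yaw): c,s=np.cos(yaw),np.sin(yaw); return np.array([[c,s,0],[s,-c,0],[0,0,-1.]])
G=.115
def tcp(x,y,z,yaw): # dish pose -> TCP
    return np.array([x-G*np.cos(yaw),y-G*np.sin(yaw),z+.054-.011])
def st():
    s=get_state(); print("t",round(s["t"],2),s["position"].round(4),"F",s["force"].round(2),"M",s["ft_torque"].round(2),"grip",round(s["grip_width"],3),round(s["finger_force"],1)); return s
DISH=(.5759,-.2835,-.1284); DISP=(.657,-.013,.11); SC=(.548,.336,-.087)
E
python3 - <<'E'
from mv import *
for z in(.0,.05):
    s=least_squares(lambda x:proj("scene",[x[0],x[1],z])-[409.5*.7-.5,264*.7-.5],[.5,0]); print("bowl",z,s.x)
x,y,w=DISH
p=tcp(x,y,0,w)
for q,a in((p,w),(tcp(.53,-.02,.07,.11),.11),(tcp(SC[0],SC[1],.04,SC[2]),SC[2])): print(q,kinematics.ik(q,R(a)))
robot.goto(p+[0,0,.12],R(w)); st()
im=camrig.grab_frame("wrist")[:,:,::-1]
import cv2; cv2.imwrite("pics/w0.png",im)
E
```

```text
bowl 0.0 [ 0.35594317 -0.05381216]
bowl 0.05 [ 0.39197556 -0.04218364]
[ 0.46184668 -0.26877454  0.043     ] [ -9.16284166  19.30260958 -30.39119179   0.         -40.30619863
  91.80606357]
[ 0.41569505 -0.0326245   0.113     ] [ 22.89843438   3.00343071 -40.05713042   0.         -46.93943887
  73.40410137]
[0.43343494 0.34599238 0.083     ] [ 58.83177748  17.7733559  -25.64565248   0.         -46.58099161
  26.1834897 ]
t 3.47 [ 0.4623 -0.2684  0.163 ] F [-0.12 -0.48  0.15] M [ 0.01 -0.02  0.04] grip 1.002 0.0
```

View pics/w0.png

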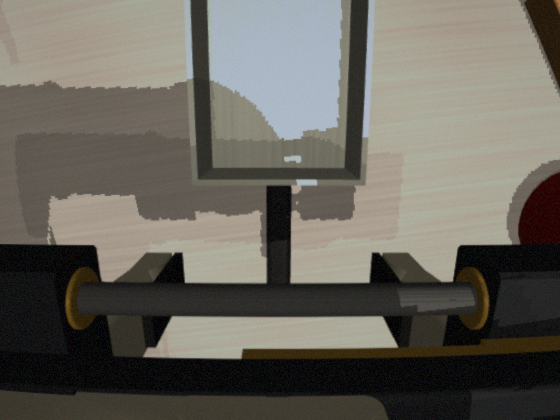

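The wrist view shows the handle (column about 279, rows 185–285) centred between the open fingers and aligned with them. I'll go down, grip and lift.

```bash
python3 - <<'E'
from mv import *
x,y,w=DISH; p=tcp(x,y,0,w)
robot.servo_line(p,R(w),speed=.12); st()
robot.move_gripper(0.0); st()
robot.servo_line(p+[0,0,.09],speed=.12); st()
x,y,w=DISP; u=np.array([np.cos(w),np.sin(w)])
c=np.array([x,y])-(.09+.045)*u
robot.servo_line(tcp(*c,.09,w),R(w),speed=.12); st()
robot.servo_line(tcp(*c,.065,w),R(w),speed=.1); st()
import cv2
im=camrig.grab_frame("side")[:,:,::-1][120:330,200:400]
im2=camrig.grab_frame("wrist")[:,:,::-1]
cv2.imwrite("pics/a.png",np.hstack([cv2.resize(im,(400,420),interpolation=cv2.INTER_CUBIC),cv2.resize(im2,(400,300))[0:300] if 0 else cv2.copyMakeBorder(cv2.resize(im2,(400,300)),0,120,0,0,0)]))
st()
E
```

```text
t 4.67 [ 0.4624 -0.2689  0.0436] F [ 0.44  0.29 -0.52] M [-0.02 -0.    0.07] grip 0.999 0.0
t 5.77 [ 0.4618 -0.2688  0.043 ] F [-0.07  0.01 -0.43] M [-0.13  0.01 -0.05] grip 0.202 30.0
t 6.67 [ 0.4612 -0.2685  0.1322] F [ 0.22 -0.2  -1.1 ] M [0.03 0.18 0.03] grip 0.199 30.0
t 8.77 [ 0.4085 -0.0407  0.1329] F [-0.12  0.42 -1.27] M [-0.04  0.13 -0.03] grip 0.205 30.0
t 9.17 [ 0.4083 -0.0408  0.1078] F [-0.06  0.22 -2.04] M [-0.05  0.06 -0.04] grip 0.205 30.0
t 9.27 [ 0.409  -0.0405  0.1085] F [-0.01 -0.59 -0.33] M [-0.06  0.14 -0.04] grip 0.204 30.0
```

View pics/a.png

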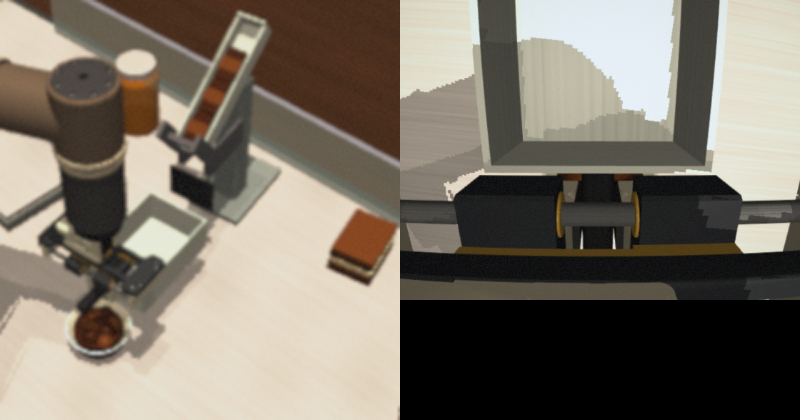

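```bash
python3 - <<'E'
from mv import *
import cv2
x,y,w=DISP; u=np.array([np.cos(w),np.sin(w)])
def P(d,z=.065): return tcp(*(np.array([x,y])+(d-.09)*u),z,w)
for yy in(.06,-.06):  # sag check: predicted far rim corners before pressing
    k=np.array([x,y])-.045*u+yy*np.array([-u[1],u[0]]); print("rim pred",proj("side",[*k,.13]).round(1))
def F(): return np.mean([get_state()["force"][0] for _ in range(3)])
for d,sp in((-.01,.1),(.005,.06),(.015,.06),(.022,.06)):
    robot.servo_line(P(d),speed=sp); s=st()
robot.dwell(1.5); st()
im=camrig.grab_frame("side")[:,:,::-1][120:330,200:400]
im2=camrig.grab_frame("scene")[:,:,::-1][160:300,200:340]
cv2.imwrite("pics/b.png",np.hstack([cv2.resize(im,(400,420),interpolation=cv2.INTER_CUBIC),cv2.resize(im2,(400,420),interpolation=cv2.INTER_CUBIC)]))
E
```

```text
rim pred [274.  214.3]
rim pred [302.7 228.9]
t 9.77 [ 0.443  -0.0367  0.1077] F [-0.08 -0.15 -1.24] M [-0.1   0.2  -0.05] grip 0.204 30.0
t 10.17 [ 0.4577 -0.0352  0.1077] F [-3.83 -0.63 -1.1 ] M [-0.33  1.16  0.06] grip 0.196 30.0
t 10.48 [ 0.4677 -0.0339  0.1077] F [-3.67 -1.22 -2.17] M [-0.28  1.38  0.17] grip 0.206 30.0
t 10.75 [ 0.4748 -0.0331  0.1079] F [-2.52 -0.61 -4.67] M [-0.13  1.09  0.01] grip 0.199 30.0
t 12.25 [ 0.4751 -0.0331  0.108 ] F [ 0.65  0.59 -2.44] M [-0.09  0.24 -0.01] grip 0.201 30.0
```

View pics/b.png

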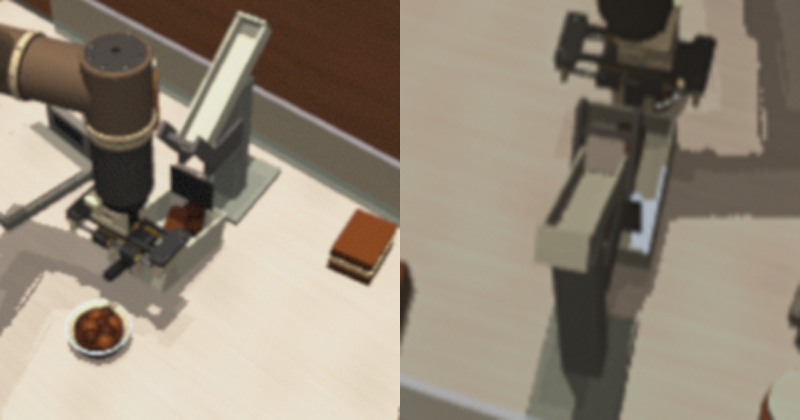

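The chute is empty and the bars are in the dish. The paddle force is gone, though, so the dish may have sagged under the paddle. I'll use the last picture to measure the tilt before moving.

```bash
python3 - <<'E'
from mv import *
import cv2
s=st(); p=s["position"]; w=.11
u=np.array([np.cos(w),np.sin(w),0]); v=np.array([-u[1],u[0],0])
cols=[(0,255,0),(0,255,255),(0,128,255),(255,0,255)]
def tile(n,x,y,wd,h,sc):
    im=cv2.convertScaleAbs(camrig.grab_frame(n)[:,:,::-1],alpha=1.3)[y:y+h,x:x+wd]
    im=cv2.resize(im,(int(wd*sc),int(h*sc)),interpolation=cv2.INTER_CUBIC)
    for t,c in zip((0,.1,.2,.3),cols):
        for a,b,z in((.09,.06,.065),(.09,-.06,.065),(.09,-.06,0),(-.09,-.06,0),(-.09,-.06,.065),(-.174,0,.063)):
            dx,dz=a+G,z-.054
            P=p+[0,0,.011]+u*(dx*np.cos(t)+dz*np.sin(t))+v*b+np.array([0,0,-dx*np.sin(t)+dz*np.cos(t)])
            q=((proj(n,P)-[x,y]+.5)*sc).astype(int); cv2.circle(im,tuple(int(k) for k in q),2,c,-1)
            print(n,t,(a,b,z),q) if t in(0,.2) else 0
    return im
A=tile("side",240,195,80,100,5); B=tile("scene",245,175,55,80,4)[:300]
W=cv2.resize(camrig.grab_frame("wrist")[:,:,::-1],(400,300))
out=np.zeros((600,800,3),np.uint8); out[:500,:400]=A; out[:B.shape[0],400:400+B.shape[1]]=B; out[300:,400:]=W
cv2.imwrite("pics/c.png",out)
E
```

```text
t 12.35 [ 0.4751 -0.0331  0.108 ] F [-0.08  0.61 -1.47] M [-0.08  0.17  0.  ] grip 0.203 30.0
side 0 (0.09, 0.06, 0.065) [228  43]
side 0 (0.09, -0.06, 0.065) [370 113]
side 0 (0.09, -0.06, 0) [367 176]
side 0 (-0.09, -0.06, 0) [219 340]
side 0 (-0.09, -0.06, 0.065) [218 277]
side 0 (-0.174, 0, 0.063) [ 64 320]
side 0.2 (0.09, 0.06, 0.065) [227  85]
side 0.2 (0.09, -0.06, 0.065) [366 155]
side 0.2 (0.09, -0.06, 0) [354 226]
side 0.2 (-0.09, -0.06, 0) [209 354]
side 0.2 (-0.09, -0.06, 0.065) [219 280]
side 0.2 (-0.174, 0, 0.063) [ 66 306]
scene 0 (0.09, 0.06, 0.065) [164 256]
scene 0 (0.09, -0.06, 0.065) [ 30 230]
scene 0 (0.09, -0.06, 0) [ 33 268]
scene 0 (-0.09, -0.06, 0) [ 80 108]
scene 0 (-0.09, -0.06, 0.065) [78 67]
scene 0 (-0.174, 0, 0.063) [161   9]
scene 0.2 (0.09, 0.06, 0.065) [165 278]
scene 0.2 (0.09, -0.06, 0.065) [ 33 252]
scene 0.2 (0.09, -0.06, 0) [ 40 276]
scene 0.2 (-0.09, -0.06, 0) [ 83 100]
scene 0.2 (-0.09, -0.06, 0.065) [78 72]
scene 0.2 (-0.174, 0, 0.063) [160   4]
```

View pics/c.png

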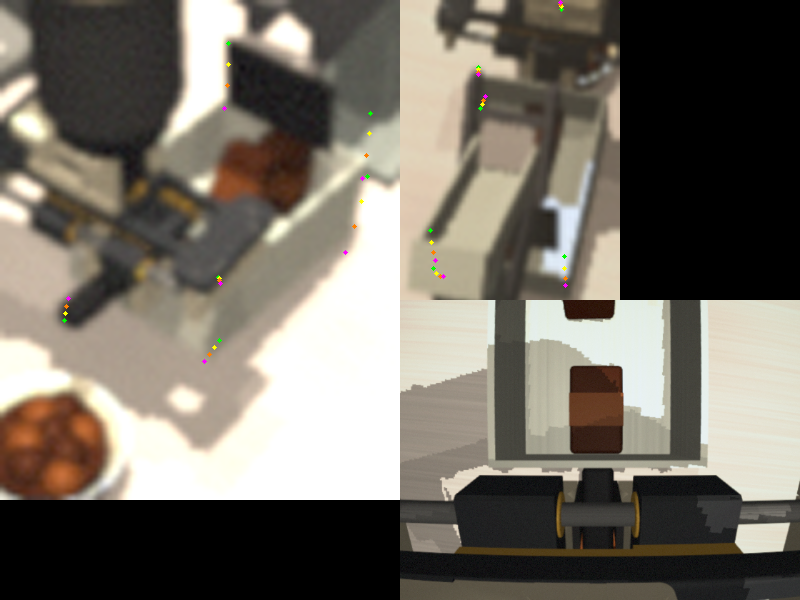

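The side overlay puts the far right rim corner at about (360,162), so the dish has tilted roughly 0.2 rad in the pads. Its far rim (z about 0.089) slid under the paddle tip (0.097). I'll lower slightly, back out from under the paddle, then level the dish with the wrist and carry it to the scale.

```bash
cat >> mv.py <<'E'
from scipy.spatial.transform import Rotation as Ro
def pose(x,y,z,yaw,t):  # tool pose for a level dish that is pitched t (nose down) in the grip
    v=np.array([-np.sin(yaw),np.cos(yaw),0]); M=Ro.from_rotvec(-t*v).as_matrix()@R(yaw)
    g=np.array([x-G*np.cos(yaw),y-G*np.sin(yaw),z+.054]); return g+.011*M[:,2],M
E
python3 - <<'E'
from mv import *
import cv2
T=.2
p=get_state()["position"]; w=.11; u=np.array([np.cos(w),np.sin(w),0])
robot.servo_line(p-[0,0,.011],speed=.06); st()
robot.servo_line(p-[0,0,.011]-.05*u,speed=.1); st()
g=p-.05*u; 
robot.servo_line(g+[0,0,.06],speed=.12); st()
c=np.r_[(g+G*u)[:2],.12]
q,M=pose(*c,w,T)
robot.servo_line(q,M,speed=.06); st()
x,y,w=SC
q,M=pose(x-.02,y,.13,w,T); robot.servo_line(q,M,speed=.13); st()
q,M=pose(x,y,.075,w,T); robot.servo_line(q,M,speed=.1); st()
for n in("side","wrist","scene"): np.save(f"pics/{n}_d.npy",camrig.grab_frame(n))
# brown pixels in wrist picture
im=np.load("pics/wrist_d.npy").astype(int); m=((im[...,0]>im[...,2]*1.8)&(im[...,0]<190)&(im[...,0]>40)).astype(np.uint8)
n,_,stt,ce=cv2.connectedComponentsWithStats(m)
for i in range(1,n):
    if stt[i,4]>150: print(stt[i],ce[i].round())
E
```

```text
t 12.83 [ 0.4746 -0.0333  0.0963] F [ 0.11  0.16 -3.25] M [-0.1   0.25 -0.02] grip 0.201 30.0
t 13.48 [ 0.4262 -0.0383  0.0975] F [ 0.62  0.16 -2.66] M [-0.1   0.15  0.01] grip 0.204 30.0
t 14.22 [ 0.425  -0.0386  0.1673] F [-0.34  0.33 -3.84] M [-0.14  0.3   0.09] grip 0.204 30.0
t 14.58 [ 0.4257 -0.0389  0.1622] F [ 0.11  0.52 -2.06] M [-0.15  1.09 -0.01] grip 0.201 30.0
t 17.69 [0.4156 0.3455 0.1733] F [ 0.12 -0.5  -2.4 ] M [0.02 1.07 0.02] grip 0.203 30.0
t 18.43 [0.4358 0.346  0.1185] F [ 0.89 -0.56 -2.61] M [ 0.13  1.12 -0.03] grip 0.203 30.0
[223   2  78  18 234] [267.   8.]
[  0  13  15  69 566] [ 5. 47.]
[   0   58  100  153 7100] [ 40. 136.]
[ 238   97   74  119 8325] [274. 156.]
[218 268  13  65 530] [223. 300.]
[323 268  13  65 445] [330. 301.]
[  47  313  433   46 5539] [273. 349.]
```

```bash
python3 - <<'E'
from mv import *
T=.2; x,y,w=SC
fz=lambda:np.mean([(robot.dwell(.04),get_state()["force"])[1] for _ in range(4)],0).round(2)
print(fz())
for z in(.060,.054,.050,.047,.044,.042,.040,.038):
    q,M=pose(x,y,z,w,T); robot.servo_line(q,M,speed=.05)
    f=fz(); s=get_state(); print(z,f,s["ft_torque"].round(2),s["t"])
    if f[2]>-.3 and z<=.044: break
E
```

```text
[-0.17  0.1  -2.85]
0.06 [-0.12 -0.04 -2.49] [0.02 1.07 0.03] 19.3583
0.054 [-0.03  0.01 -2.68] [ 0.01  1.08 -0.05] 19.7917
0.05 [ 1.09  0.1  -0.18] [0.09 0.07 0.03] 20.2083
0.047 [ 0.89  1.06 -0.03] [0.19 0.12 0.17] 20.625
0.044 [-0.18 -0.07 -0.11] [0.22 0.35 0.15] 21.0417
```

```bash
python3 - <<'E'
from mv import *
T=.2; x,y,w=SC
fz=lambda:np.mean([(robot.dwell(.04),get_state()["force"])[1] for _ in range(4)],0).round(2)
for z in(.042,.040,.0385):
    q,M=pose(x,y,z,w,T); robot.servo_line(q,M,speed=.05)
    f=fz(); s=get_state(); print(z,f,s["ft_torque"].round(2),s["t"])
    if f[2]>4: break
robot.move_gripper(1.0); st()
p=get_state()["position"]
robot.servo_line(p+[0,0,.13],speed=.1); st()
q,M=pose(x-.02,y,.26,w,0)
try: robot.servo_line(q,M,speed=.12)
except robot.Unreachable as e: print(e)
st()
import cv2
# silhouette check: predicted rim vs edges in side and scene; fit pose (x,y,yaw,z) by edge distance
L=[]
for n in("side","scene"):
    e=cv2.Canny(cv2.GaussianBlur(cv2.cvtColor(camrig.grab_frame(n),cv2.COLOR_RGB2GRAY),(3,3),0),40,110)
    L.append((n,cv2.distanceTransform(255-e,cv2.DIST_L2,5)))
a=np.linspace(-1,1,25); 
rim=np.r_[[(.09*k,.06*sg,.065) for k in a for sg in(-1,1)],[(.09*sg,.06*k,.065) for k in a for sg in(-1,1)]]
def cost(v):
    c,s=np.cos(v[2]),np.sin(v[2]); o=0
    for n,D in L:
        q=np.array([proj(n,[v[0]+c*l[0]-s*l[1],v[1]+s*l[0]+c*l[1],v[3]+l[2]-v[4]*l[0]]) for l in rim])
        o+=np.minimum(cv2.remap(D,q[:,0].astype(np.float32),q[:,1].astype(np.float32),cv2.INTER_LINEAR).ravel(),6).mean()
    return o
from scipy.optimize import differential_evolution as de
r=de(cost,[(x-.03,x+.03),(y-.03,y+.03),(w-.15,w+.15),(.02,.06),(-.15,.15)],maxiter=40,seed=1,popsize=8,x0=[x,y,w,.04,0]); print(r.x.round(4),r.fun, cost([x,y,w,.04,0]))
E
```

```text
0.042 [-0.48  0.08  0.35] [0.15 0.52 0.2 ] 21.4583
0.04 [-2.15 -0.14  4.55] [-0.13  1.04 -0.01] 21.875
t 23.1 [0.4356 0.3458 0.0832] F [ 0.46 -0.02 -0.42] M [0.03 0.63 0.02] grip 0.996 0.0
t 24.55 [0.4354 0.3455 0.2125] F [0.43 0.8  0.28] M [ 0.01  0.71 -0.01] grip 1.0 0.0
t 25.47 [0.4132 0.3456 0.302 ] F [0.73 0.7  0.14] M [-0.03  0.05 -0.01] grip 1.0 0.0
[ 0.5452  0.3398 -0.1049  0.0342  0.0394] 1.3803255558013916 1.7317095
```

```bash
python3 - <<'E'
from rig import robot, camrig, kinematics, get_state
robot.dwell(.5); print(robot.job_done())
E
```

```text
the job is handed in; nothing more can be done
None
```

I handed the job in at about 26 s with the dish released on the scale, roughly 5 mm from the plate's centre; the result was not reported. All three bars left the chute, and the change in wrist load fits three in the dish, but I saw only two clearly. The dish tipped about 0.2 rad in the grip while catching them, and I did not check afterwards that the paddle hangs free or the other goods are undisturbed.

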